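# Refit the switch box cover in the carving workshop

## Robot

A 7-joint arm with a two-finger parallel gripper is mounted at the origin on the work surface. World frame = base frame: x ahead of the robot, y to its left, z up, the work surface at z = 0. Lengths are in mm, angles in rad, forces in N, time in s.
With the tool pointing down it reaches from about 425 to 950 mm from the base axis. Payload 4.7 kg.
Tool frame: the origin (TCP) lies midway between the tips of the shut fingers; the grasp point (between the pads) lies 19 mm behind it; z points along the fingers, y is the line along which they close (so a half turn about z gives the same grasp; the last joint's range is limited). The gripper opens to 87 mm and grips with 3 to 60 N. Pads are 19 mm wide; open, the fingers measure 117 mm over their backs; the gripper's body (75 mm by 190 mm) begins 51 mm behind the grasp point.
Start: joints at [1.271, 0.469, -0.049, 1.532, 0.024, 1.141, -0.082], TCP at [180.611, -650.407, 222.573] pointing down, gripper open.
Joint ranges: [-2.59, 2.59], [-0.33, 1.99], [-1.39, 1.29], [0.1, 2.45], [-1.04, 4.18], [0.21, 1.99], [-2.66, 2.66]. Speed limits (rad/s): [2.57, 2.57, 3.14, 3.14, 3.14, 3.14, 3.14].

## Interface

Orientations are given as a unit quaternion [x, y, z, w].
In Python, from rig import ctrl gives the robot as it stands.
- The arm moves only by the tool play_rows, never from a script. Its argument "commands" is a list of rows, each a list of 3 entries, a list of its own where there are three numbers: the closure, from -1 (fully open) to 1 (shut), then the shift along the world's x, y, z as a fraction of full scale, then the turn, a rotation vector about the world's x, y, z as a fraction of full scale. In form: [[hand, [tx, ty, tz], [rx, ry, rz]], ...]. A call has exactly 5 rows; each row shifts and turns the commanded pose from where the row before left it; what a row does not reach is not made up. Full scale, the value 1, is 0.05 m for a shift and 5 degrees for a turn. A row lasts 1/10 s, in which the tool goes at most 50 mm and 8.59 degrees, less where a joint would pass 70% of its speed; a pose out of reach is approached as far as the arm can. A call with a number of a shift or a turn outside -1 to 1 is refused whole. A call with a gripper value outside its range is refused whole. The fingers move at their own pace and stop on an object; "newtons" is the grip in N (left out, the last holds). Time passes only in rows, so rows that do not move let the fingers close, or fill a call up. It gives the time, the measured TCP pose, the force, the opening and the grip force at its end, in the units of the state.
- ctrl.sense(): the state, without advancing time (a new reading comes with each control period).
- ctrl.grab_frame(name): name is "side" or "top" or "wrist"; returns a dict with "pixels" (384x512x3 uint8, blue, green, red), "depth" (384x512 float32, mm along the optical axis (not along the pixel's ray), 0 where there is no reading), "fovy" (degrees; the focal length in pixels is half the picture's height over the tangent of half this angle, whatever the lens; pixels are square), "cx", "cy" (the principal point, pixels), "T" (4x4, takes a point from camera to world coordinates); the wrist camera has in their place "mount" (4x4, takes a point from camera to tool coordinates, whose origin is the TCP and whose axes are the flange's). Camera axes: x right, y down, z forward; pixel columns grow to the right and rows downward; lengths in mm; the calibration is good to about 2 mm. A picture is of the moment at which its call begins: read the wrist's pose just before it.
- ctrl.finish_job(): hands the job in; it is judged then, once.
The state is a dict: "time_s": time; "joint_positions": joint angles; "qvel": joint speeds; "joint_torque": joint torques, N m; "tool_pos": TCP position; "ee_rot": TCP orientation; "ft_force": force on the tool from outside, world axes, zero at the start; "wrist_torque": the same for the moment, N m; "opening": finger opening in mm; "finger_force": force on a finger pad.
Only numpy, scipy, OpenCV 4.12 (cv2) and the standard library are available. Lean on these libraries where they do the work, as an engineer would, in place of code of your own. Each camera call takes 0.05 s, during which the arm holds its last target. There are 200 camera calls.

## Task

First clear the marble offcut off the open grey-and-blue switch box and put it in the wooden crate. Then draw the yellow cover plate right out from under the marble slab and let go of it lying on the open bench, where its black knob is free to be taken; last, seat the cover on the switch box, both pins through its holes and lying fully home. Leave the figure on the slab and the other things on the bench where they are.

Things in the scene. Friction and masses are not known exactly. Their poses are not given: they have to be found in the camera images.
- switch_box: Fixed switch box, open side up: grey, 210 (its x) x 78 mm (y). Origin under its middle, on the bench. Grey rim (the seat) 50 mm up; blue cheek walls along both long sides, 8 mm thick, 62 mm apart inside, rise to 68 mm. Two steel pins, 8 mm thick with tapered tips, stand 16 mm up from the seat at x = +75 and -75 mm, y = 0. A black stub 20 mm long and thick sticks out of each end.
- seat (a point): Middle of the switch box's seat, 50 mm above the bench, axes as the box: where the cover's origin (underside centre) belongs. The cover fits either way round (half turn).
- cover: Loose yellow plate, 190 (its x) x 56 (y) x 10 mm, 0.2 kg; origin: underside centre. 12 mm holes at x = +75 and -75 mm, y = 0. Black bar knob 44 (x) x 20 (y) mm, 42 mm tall, on the middle of its top. It starts flat on the bench, middle and knob under the slab, its -x end sticking out 60 to 75 mm; grip it there across its width to drag it. Between the cheeks only the knob can be held.
- knob (a point): Centre of the top of the cover's knob, 52 mm above the cover's underside.
- slab: Fixed white marble slab, 180 (its x) x 260 mm (y), 22 mm thick, on two wooden battens under its +y and -y edges (164 mm apart inside). Underside 60 mm, top 82 mm above the bench. Origin: on the bench under its middle. Its open front edge, x = -90 mm, faces the robot. A figure stands on its far half.
- slab_front (a point): Middle of the top of the slab's front edge, 82 mm above the bench; axes as the slab (its -x points out of the open front).
- offcut: Loose marble offcut, a block 44 mm (its x) by 40 mm (its y) by 46 mm high, about 0.2 kg; origin: centre of its underside. At the start it lies on the switch box's seat between the cheeks, so its lower 18 mm are hidden behind them.
- crate: Fixed open wooden crate for offcuts, 180 mm (its x) by 160 mm (its y) outside, 55 mm high, walls and floor 10 mm thick. Origin: centre of its underside.
- crate_in (a point): Centre of the crate's inner floor, 10 mm above the bench.
- figure: White marble figure, a bystander on the slab: 56 mm wide round base, 132 mm high; origin under its base.
- bottle: Green bottle, a bystander: 56 mm thick, 170 mm high; origin under its base.
- mallet: Wooden mallet lying down, a bystander: head 100 mm long, 70 mm thick, from x = 0 to +100 mm, and a handle 150 mm long to -x; origin under the inner face of the head.
- chisel: Steel chisel lying flat, a bystander: about 195 mm long (its x), 24 mm wide, 12 mm high; origin under its middle.
- brush: Brush lying flat, a bystander: along its x, about 200 mm long; origin underneath.
- tin: Open steel tin, a bystander: 72 mm wide, 85 mm high; origin under its base.

How it is judged:
By the outcome, as a careful person would: the job done as asked, in the order asked, and still so for the second after the job is handed in, with the robot touching nothing.
It also fails if it takes over 67 s, if anything falls off the work surface, if the arm or the gripper's body presses on something with over 40 N, if the wrist force passes 120 N, or if a joint passes its speed limit or range.

## Working session

There is one attempt and no reset: what is moved stays moved. The work goes in short steps, Python scripts to look and compute and a tool call to move; the robot and the scene stay as the last step left them, time stands still between calls to the robot, and variables do not carry over. Pictures are saved under pics/ and viewed, at most 10 in all, crops included, and the job is handed in when it is done.

Besides the shell and the picture viewer there is one more tool, called after "Call:" as a command line: name --argument value ..., lists and objects as JSON in quotes. play_rows: Moves the arm, as the interface text tells. Shift numbers are shares of 0.05 m and turn numbers shares of 5 degrees, none past 1 either way. Its arguments: {"type":"object","properties":{"commands":{"type":"array","items":{"type":"array"}},"newtons":{"type":"number"}},"required":["commands"]}

```bash
ls; mkdir -p pics
cat > h.py <<'E'
import numpy as np, cv2
from rig import ctrl
from scipy.spatial.transform import Rotation as R
def grab(n):
    s=ctrl.sense(); f=ctrl.grab_frame(n); f['f']=192/np.tan(np.radians(f['fovy'])/2)
    if 'T' not in f:
        W=np.eye(4); W[:3,:3]=R.from_quat(s['ee_rot']).as_matrix(); W[:3,3]=s['tool_pos']; f['T']=W@np.array(f['mount'])
    f['T']=np.array(f['T']); return f
def ray(f,u,v):
    d=np.array([(u-f['cx'])/f['f'],(v-f['cy'])/f['f'],1.]); return f['T'][:3,3],f['T'][:3,:3]@d
def plane(f,u,v,z):
    o,d=ray(f,u,v); return o+d*(z-o[2])/d[2]
def cloud(f):
    v,u=np.mgrid[:384,:512]; Z=f['depth']
    P=np.stack([(u-f['cx'])/f['f']*Z,(v-f['cy'])/f['f']*Z,Z],-1)@f['T'][:3,:3].T+f['T'][:3,3]; P[Z<=0]=np.nan; return P
def tri(a,b):
    (o1,d1),(o2,d2)=a,b
    t=np.linalg.lstsq(np.stack([d1,-d2],1),o2-o1,rcond=None)[0]; p,q=o1+t[0]*d1,o2+t[1]*d2
    return (p+q)/2,np.linalg.norm(p-q)
E
python3 - <<'E'
from h import *
s=ctrl.sense(); print({k:np.round(v,3) for k,v in s.items()})
for n in ['top','side','wrist']:
    f=grab(n); cv2.imwrite(f'pics/{n}0.png',f['pixels']); np.savez(f'{n}0.npz',**f)
    print(n,f['fovy'],f['cx'],f['cy'],np.round(f['T'],3).tolist(), (f['depth']>0).mean())
E
```

```text
pics
{'time_s': np.float64(0.0), 'joint_positions': array([ 1.271,  0.469, -0.049,  1.534,  0.024,  1.141, -0.082]), 'qvel': array([ 0.   , -0.001, -0.001,  0.002, -0.001, -0.001,  0.   ]), 'joint_torque': array([-0.0000e+00, -5.0797e+01, -8.1000e-02, -2.3616e+01, -6.1000e-02,
        3.8000e-02,  0.0000e+00]), 'tool_pos': array([ 180.426, -649.816,  221.496]), 'ee_rot': array([ 0.991,  0.135, -0.   , -0.001]), 'ft_force': array([-0.032,  0.268, -0.58 ]), 'wrist_torque': array([-0.02 ,  0.015,  0.003]), 'finger_force': np.float64(0.0), 'opening': np.float64(86.927)}
top 47.46385719198894 254.41138637184514 184.48670426887597 [[0.0, -0.995, 0.103, 404.06], [-1.0, 0.001, 0.007, 23.088], [-0.007, -0.103, -0.995, 1252.991], [0.0, 0.0, 0.0, 1.0]] 0.996124267578125
side 52.77540191699802 257.8621563601687 191.74302311331328 [[-0.865, -0.342, 0.366, 57.474], [-0.501, 0.612, -0.612, 854.721], [-0.014, -0.713, -0.701, 1003.012], [0.0, 0.0, 0.0, 1.0]] 0.9960276285807291
wrist 61.337814284647564 251.15249925084586 184.0762396385379 [[0.268, -0.92, -0.287, 259.963], [-0.964, -0.256, -0.077, -628.31], [-0.002, 0.297, -0.955, 383.694], [0.0, 0.0, 0.0, 1.0]] 0.9964243570963541
```

View pics/top0.png

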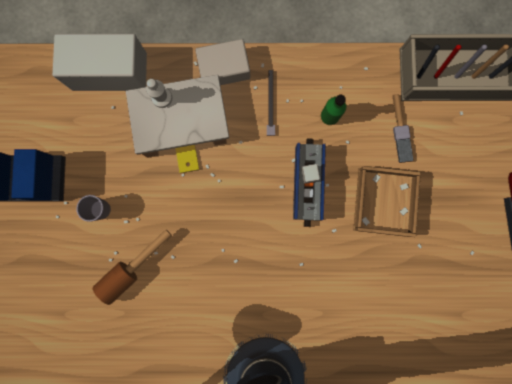

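View pics/side0.png

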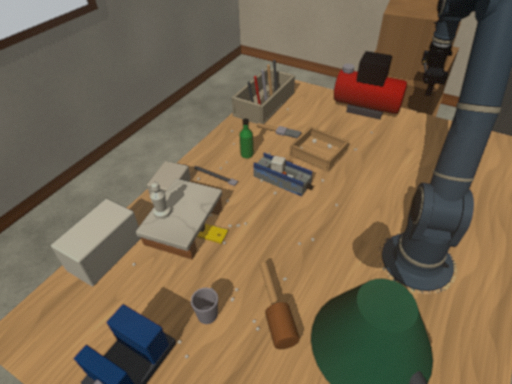

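The top view shows the slab at about (178,115), the yellow tab at (188,160), the box at (310,182) with the offcut at (311,173), and the crate at (388,202). The side view agrees: tab at (215,234), offcut at (277,163), bottle at (247,140).

```bash
cat > m1.py <<'E'
from h import *
L=lambda n:{k:v for k,v in np.load(f'{n}0.npz').items()}
t,s=L('top'),L('side')
def rect(P,m,name):
    q=P[m][:,:2].astype(np.float32); r=cv2.minAreaRect(q); print(name,m.sum(),np.round(r[0]),np.round(r[1]),round(r[2],1),'z',np.round(np.nanmedian(P[m][:,2]),1))
def big(m):
    n,l,st,c=cv2.connectedComponentsWithStats(m.astype(np.uint8)); i=1+st[1:,4].argmax(); return l==i
cen={}
for n,f in (('top',t),('side',s)):
    P=cloud(f); hsv=cv2.cvtColor(f['pixels'],cv2.COLOR_BGR2HSV); z=P[...,2]
    H,S,V=cv2.split(hsv); 
    X,Y=P[...,0],P[...,1]
    yel=big((H>22)&(H<35)&(S>180)&(V>120)); rect(P,yel,n+' yellow')
    blue=(H>105)&(H<130)&(S>90)&(z>40)&(z<80)&(Y<100)&(Y>-300)&(X>300); blue=cv2.morphologyEx(blue.astype(np.uint8),cv2.MORPH_OPEN,np.ones((1,1)))>0
    rect(P,blue,n+' blue')
    off=big((z>84)&(z<110)&(S<70)&(Y<0)&(Y>-300)&(X>400)&(X<700)&(abs(Y+130)<60)); rect(P,off,n+' offcut top')
    slab=big((z>74)&(z<90)&(Y>150)&(Y<520)&(X>500)&(S<80)); rect(P,slab,n+' slab')
    cr=(z>40)&(z<65)&(Y<-260)&(Y>-520)&(X>350)&(X<720)&(H<25); rect(P,big(cr),n+' crate')
    for k,m in (('yel',yel),('off',off)):
        v,u=np.nonzero(m); cen[n,k]=(u.mean(),v.mean())
for k in('yel','off'):
    print(k,cen['top',k],cen['side',k],tri(ray(t,*cen['top',k]),ray(s,*cen['side',k])))
E
python3 m1.py
```

```text
top yellow 390 [603. 225.] [62. 55.] 10.1 z 10.9
top blue 409 [ 536. -119.] [ 77. 204.] 87.6 z 68.3
top offcut top 252 [ 556. -120.] [44. 42.] 10.8 z 96.4
top slab 4857 [720. 255.] [181. 241.] 10.1 z 83.0
top crate 896 [ 483. -337.] [161. 181.] 84.0 z 54.0
side yellow 281 [608. 227.] [78. 56.] 10.6 z 7.7
side blue 193 [ 533. -118.] [ 78. 196.] 88.3 z 60.2
side offcut top 102 [ 554. -119.] [43. 42.] 6.5 z 92.7
side slab 2680 [718. 255.] [183. 241.] 9.6 z 79.9
side crate 408 [ 480. -337.] [163. 181.] 84.0 z 50.9
yel (np.float64(187.25128205128206), np.float64(160.32564102564103)) (np.float64(215.0391459074733), np.float64(233.81138790035587)) (array([602.89655897, 225.99369031,   6.00281384]), np.float64(1.4682286382612093))
off (np.float64(310.75396825396825), np.float64(172.5595238095238)) (np.float64(277.27450980392155), np.float64(160.38235294117646)) (array([ 555.84579654, -120.13861573,   88.6023026 ]), np.float64(2.114134910255085))
```

Call:
play_rows --commands '[[-0.4,[0.5,0.7,0],[0,0,0]],[-0.4,[0.5,0.7,0],[0,0,0]],[-0.4,[0.5,0.7,0],[0,0,0]],[-0.4,[0.5,0.7,0],[0,0,0]],[-0.4,[0.5,0.7,0],[0,0,0]]]' --newtons 20

```text
time_s: 0.65
tool_pos: [306.3, -473.7, 222.4]
ee_rot: [0.991, 0.135, -0.0, -0.0]
ft_force: [0.9, 0.1, -0.4]
opening: 62.6
finger_force: 0.0
```

Call:
play_rows --commands '[[-0.4,[0.5,0.7,0],[0,0,0]],[-0.4,[0.5,0.7,0],[0,0,0]],[-0.4,[0.5,0.7,0],[0,0,-0.5]],[-0.4,[0.5,0.7,0],[0,0,-0.5]],[-0.4,[0.3,0.7,0],[0,0,0]]]'

```text
time_s: 1.15
tool_pos: [422.2, -298.4, 222.5]
ee_rot: [0.996, 0.092, 0.0, -0.0]
ft_force: [0.6, -0.1, 0.7]
opening: 61.2
finger_force: 0.0
```

Run:
```python
from h import *
f=grab('wrist'); cv2.imwrite('pics/w1.png',f['pixels']); np.savez('w1.npz',**f); s=ctrl.sense(); print(s['tool_pos'],R.from_quat(s['ee_rot']).as_matrix().round(3).tolist(),s['opening'])
```

```text
[ 424.87059667 -291.19269747  222.58409559] [[0.981, 0.193, 0.002], [0.193, -0.981, 0.005], [0.003, -0.004, -1.0]] 60.89070203417418
```

View pics/w1.png

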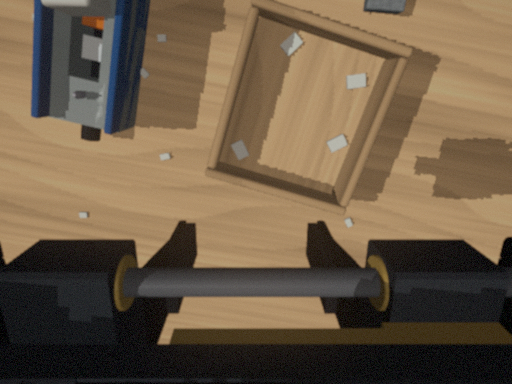

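The wrist view shows the box's near end at top left (90,80), its stub at (91,133), and the crate around (310,105).

Call:
play_rows --commands '[[-0.4,[0.0,0.8,0],[0,0,0]],[-0.4,[0.0,0.8,0],[0,0,0]],[-0.4,[0,0.8,0],[0,0,0]],[-0.4,[0.0,0.7,0],[0,0,0]],[-0.4,[0.0,0.3,0],[0,0,0]]]'

```text
time_s: 1.7
tool_pos: [420.2, -127.1, 222.6]
ee_rot: [0.996, 0.094, -0.0, -0.0]
ft_force: [-0.7, 0.4, -0.4]
opening: 60.8
finger_force: 0.0
```

```bash
cat > m2.py <<'E'
from h import *
import sys
f=grab('wrist'); n=sys.argv[1]; cv2.imwrite(f'pics/{n}.png',f['pixels']); np.savez(f'{n}.npz',**f); s=ctrl.sense(); print(s['tool_pos'])
P=cloud(f); X,Y,z=P[...,0],P[...,1],P[...,2]; H,S,V=cv2.split(cv2.cvtColor(f['pixels'],cv2.COLOR_BGR2HSV))
v,u=np.mgrid[:384,:512]
reg=(abs(X-540)<140)&(abs(Y+120)<70)&(v<220)
for k,m in (('off',reg&(z>90)&(z<102)),('blue',reg&(z>62)&(z<74)&(H>100)&(H<130)&(S>80)),('seat',reg&(z>44)&(z<56)),('pin',reg&(z>57)&(z<75)&(abs(Y+119)<22)&(S<70))):
    if m.sum()<5: print(k,m.sum()); continue
    q=P[m]; r=cv2.minAreaRect(q[:,:2].astype(np.float32)); print(k,m.sum(),np.round(r[0],1),np.round(r[1],1),round(r[2],1),np.median(q[:,2]).round(1),'x',q[:,0].min().round(),q[:,0].max().round(),'y',q[:,1].min().round(),q[:,1].max().round())
E
python3 m2.py w2
```

```text
[ 420.36777043 -125.86989602  222.63021714]
off 2284 [ 551.  -123.4] [34.6 40.8] 10.2 95.8 x 531.0 572.0 y -145.0 -100.0
blue 2359 [ 508.6 -121.1] [ 76.1 148.8] 87.5 67.9 x 433.0 581.0 y -162.0 -80.0
seat 5739 [ 508.6 -121.5] [ 62.5 153.5] 87.5 50.1 x 431.0 584.0 y -156.0 -87.0
pin 107 [ 497.2 -125.5] [76.9 34.4] 3.5 64.9 x 458.0 537.0 y -140.0 -106.0
```

View pics/w2.png

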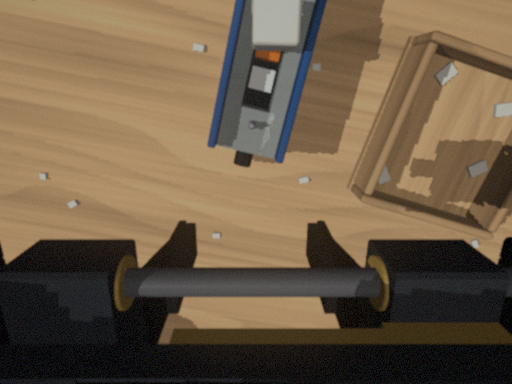

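The offcut top is at (276,22), one pin at (253,123) and the crate on the right. The measured offcut height of 96 mm and size of 44x41 mm match the text, so I'll go and grasp it.

Call:
play_rows --commands '[[-0.4,[0.7,0.1,0],[0,0,0]],[-0.4,[1.0,0,0],[0,0,0]],[-0.4,[1.0,0,-0.5],[0,0,0]],[-0.4,[0,0,-1.0],[0,0,0]],[-0.4,[0,0,-0.7],[0,0,0]]]'

```text
time_s: 2.25
tool_pos: [550.3, -126.3, 112.2]
ee_rot: [0.996, 0.091, -0.001, -0.0]
ft_force: [-0.5, -1.0, -0.4]
opening: 60.6
finger_force: 0.0
```

Call:
play_rows --commands '[[-0.4,[0,0,-0.5],[0,0,0]],[-0.4,[0,0,-0.24],[0,0,0]],[-0.4,[0,0,0],[0,0,0]],[1,[0,0,0],[0,0,0]],[1,[0,0,0],[0,0,0]]]'

```text
time_s: 2.75
tool_pos: [551.6, -125.8, 79.9]
ee_rot: [0.996, 0.092, 0.002, 0.001]
ft_force: [0.4, 0.7, 0.6]
opening: 52.1
finger_force: 0.0
```

Call:
play_rows --commands '[[1,[0,0,0],[0,0,0]],[1,[0,0,0],[0,0,0]],[1,[0,0,0.2],[0,0,0]],[1,[0,0,0.5],[0,0,0]],[1,[0,0,0.5],[0,0,0]]]'

```text
time_s: 3.25
tool_pos: [549.7, -125.4, 138.9]
ee_rot: [0.996, 0.092, -0.001, -0.0]
ft_force: [0.3, -0.0, -1.6]
opening: 39.5
finger_force: 20.0
```

Call:
play_rows --commands '[[1,[0,0,0.4],[0,0,0]],[1,[-0.3,-0.7,0],[0,0,0]],[1,[-0.3,-0.9,0],[0,0,0]],[1,[-0.3,-0.9,0],[0,0,-0.5]],[1,[-0.3,-0.9,0],[0,0,-0.5]]]'

```text
time_s: 3.75
tool_pos: [489.4, -297.0, 159.0]
ee_rot: [0.999, 0.048, 0.0, 0.0]
ft_force: [1.1, -0.2, -1.7]
opening: 39.7
finger_force: 20.0
```

Call:
play_rows --commands '[[1,[-0.1,-0.8,0],[0,0,-0.5]],[1,[0,0,0],[0,0,0]],[1,[0,0,-0.6],[0,0,0]],[1,[0,0,-0.6],[0,0,0]],[1,[0,0,0],[0,0,0]]]'

```text
time_s: 4.25
tool_pos: [482.3, -333.4, 94.8]
ee_rot: [1.0, 0.027, -0.004, -0.002]
ft_force: [-0.4, 1.2, -2.4]
opening: 39.3
finger_force: 20.0
```

Call:
play_rows --commands '[[1,[0,0,-0.5],[0,0,0]],[1,[0,0,-0.4],[0,0,0]],[1,[0,0,-0.1],[0,0,0]],[1,[0,0,-0.04],[0,0,0]],[1,[0,0,0],[0,0,0]]]'

```text
time_s: 4.75
tool_pos: [486.2, -335.7, 47.5]
ee_rot: [1.0, 0.026, 0.001, 0.001]
ft_force: [-0.5, -0.4, -1.8]
opening: 39.9
finger_force: 20.0
```

Call:
play_rows --commands '[[1,[0,0,-0.06],[0,0,0]],[1,[0,0,-0.04],[0,0,0]],[1,[0,0,0],[0,0,0]],[-0.4,[0,0,0],[0,0,0]],[-0.4,[0,0,0],[0,0,0]]]'

```text
time_s: 5.25
tool_pos: [485.7, -335.6, 41.6]
ee_rot: [1.0, 0.026, 0.0, 0.0]
ft_force: [-0.8, 0.1, 0.1]
opening: 48.9
finger_force: 0.0
```

Call:
play_rows --commands '[[-0.4,[0,0,0],[0,0,0]],[-0.4,[0,0,0.6],[0,0,0]],[-0.4,[0,0,1],[0,0,0]],[-0.4,[0,0,1],[0,0,0]],[-0.4,[0,0,0.8],[0,0,0]]]'

```text
time_s: 5.75
tool_pos: [486.0, -335.6, 214.5]
ee_rot: [1.0, 0.026, 0.001, 0.001]
ft_force: [0.4, 0.0, -0.7]
opening: 60.7
finger_force: 0.0
```

Run:
```python
from h import *
print(ctrl.sense()['tool_pos']); f=grab('top'); P=cloud(f); m=(abs(P[...,0]-483)<60)&(abs(P[...,1]+337)<60)
for lo,hi in((0,30),(30,70),(70,400)): 
  k=m&(P[...,2]>lo)&(P[...,2]<hi); print(lo,k.sum(),np.nanmedian(P[k],0) if k.any() else '')
```

```text
[ 485.98025395 -335.62393267  214.47084746]
0 983 [ 454.16792819 -311.17976812   10.63404317]
30 27 [ 488.5064205  -312.57352376   41.34622653]
70 1027 [ 481.12371366 -290.16347242  383.0155129 ]
```

Call:
play_rows --commands '[[-0.4,[0,0.8,0.4],[0,0,0.3]],[-0.4,[0,0.9,0.3],[0,0,0.3]],[-0.4,[0,0.9,0.3],[0,0,0.4]],[-0.4,[0,0.9,0],[0,0,0.4]],[-0.4,[0,0.8,0],[0,0,0]]]'

```text
time_s: 6.3
tool_pos: [485.3, -118.1, 261.9]
ee_rot: [0.996, 0.088, 0.001, 0.0]
ft_force: [-0.6, -0.6, -0.1]
opening: 60.7
finger_force: 0.0
```

```bash
python3 m2.py w3
python3 - <<'E'
from h import *
f=grab('top'); P=cloud(f); m=(abs(P[...,0]-483)<60)&(abs(P[...,1]+337)<60)&(P[...,2]>25)
r=cv2.minAreaRect(P[m][:,:2].astype(np.float32)); print('crate block',m.sum(),r,np.median(P[m][:,2]))
E
```

```text
[ 485.36143714 -110.11760789  261.95584794]
off 0
blue 2467 [ 538.2 -122.4] [ 76.  205.5] 87.7 67.9 x 434.0 642.0 y -164.0 -81.0
seat 7752 [ 537.2 -122.8] [ 62.5 210.5] 87.6 50.0 x 431.0 643.0 y -158.0 -87.0
pin 92 [ 537.2 -122.6] [  7.5 156.8] 87.8 62.3 x 459.0 615.0 y -129.0 -116.0
crate block 271 ((490.9707336425781, -332.00927734375), (44.1638298034668, 41.09492111206055), 1.178249716758728) 55.07199533438438
```

View pics/w3.png

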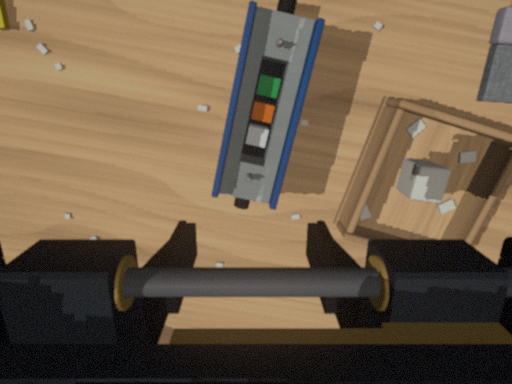

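Both pins are visible, at (283,43) and (255,178), and the offcut lies in the crate at (424,180). Next is the cover.

Call:
play_rows --commands '[[-1,[0,0.7,0],[0,0,0]],[-1,[0,0.9,0],[0,0,0]],[-1,[0,0.9,0],[0,0,0]],[-1,[0.1,0.9,0],[0,0,0]],[-1,[0.2,0.9,0],[0,0,0]]]'

```text
time_s: 6.9
tool_pos: [500.1, 95.4, 261.3]
ee_rot: [0.996, 0.087, 0.0, 0.001]
ft_force: [0.4, -0.6, -0.7]
opening: 86.1
finger_force: 0.0
```

Call:
play_rows --commands '[[-1,[0.2,0.9,0],[0,0,0]],[-1,[0.2,0.9,0],[0,0,0]],[-1,[0.1,0.4,0],[0,0,0]],[-1,[0,0,0],[0,0,0]],[-1,[0,0,0],[0,0,0]]]'

```text
time_s: 7.4
tool_pos: [525.5, 203.6, 260.7]
ee_rot: [0.996, 0.087, -0.0, 0.001]
ft_force: [-0.3, -0.8, 0.2]
opening: 87.2
finger_force: 0.0
```

```bash
cat > m3.py <<'E'
from h import *
import sys
f=grab('wrist'); n=sys.argv[1]; cv2.imwrite(f'pics/{n}.png',f['pixels']); np.savez(f'{n}.npz',**f); s=ctrl.sense(); print(s['tool_pos'],s['ee_rot'])
P=cloud(f); H,S,V=cv2.split(cv2.cvtColor(f['pixels'],cv2.COLOR_BGR2HSV)); v=np.mgrid[:384,:512][0]
m=(H>20)&(H<36)&(S>170)&(V>60)&(v<225)&(P[...,2]<25)&(P[...,2]>0); n_,l,st,c=cv2.connectedComponentsWithStats(m.astype(np.uint8)); m=l==1+st[1:,4].argmax()
q=P[m]; r=cv2.minAreaRect(q[:,:2].astype(np.float32)); print('cover',m.sum(),r,np.median(q[:,2])); print(cv2.boxPoints(r).round(1).tolist())
sl=(P[...,2]>76)&(P[...,2]<88)&(S<90)&(v<225)&(P[...,0]>560)&(P[...,1]>100)
if sl.sum()>100:
    r=cv2.minAreaRect(P[sl][:,:2].astype(np.float32)); print('slab',r); print(cv2.boxPoints(r).round(1).tolist())
E
python3 m3.py w4
```

```text
[525.55530671 202.77298114 260.77549867] [ 9.96266468e-01  8.63276822e-02 -3.24220854e-04  7.42175554e-04]
cover 2340 ((604.5167846679688, 223.9403076171875), (64.0647964477539, 54.76140213012695), 10.035876274108887) 10.115434452682734
[[568.2000122070312, 245.3000030517578], [577.7000122070312, 191.39999389648438], [640.7999877929688, 202.60000610351562], [631.2999877929688, 256.5]]
slab ((656.1738891601562, 231.28468322753906), (47.495174407958984, 259.9534912109375), 10.080490112304688)
[[610.0, 355.1000061035156], [655.5, 99.19999694824219], [702.2999877929688, 107.5], [656.7999877929688, 363.3999938964844]]
```

View pics/w4.png

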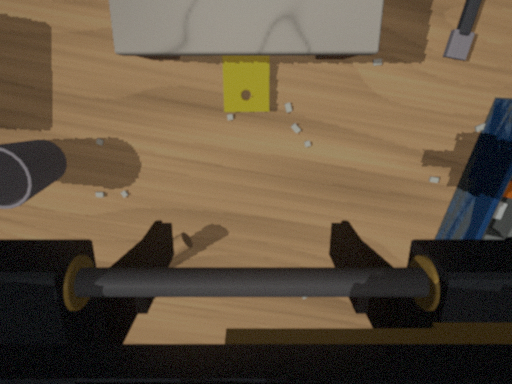

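The tab is at (246,88), with the slab's front edge at row 53. Cover yaw is 10.0° and its top is at 10.1 mm, both matching the text. I'll grip 13 mm in from the outer edge so the gripper body stays clear of the slab.

Call:
play_rows --commands '[[-1,[0.6,0.2,-0.5],[0,0,0]],[-1,[0.6,0.2,-0.7],[0,0,0]],[-1,[0,0,-1],[0,0,0]],[-1,[0,0,-1],[0,0,0]],[-1,[0,0,-1],[0,0,0]]]'

```text
time_s: 7.95
tool_pos: [586.1, 221.6, 49.6]
ee_rot: [0.996, 0.086, 0.0, 0.001]
ft_force: [0.6, 0.4, -0.3]
opening: 86.9
finger_force: 0.0
```

Call:
play_rows --commands '[[-1,[0,0,-0.4],[0,0,0]],[-1,[0,0,0],[0,0,0]],[-1,[0,0,0],[0,0,0]],[-1,[0,0,0],[0,0,0]],[-1,[0,0,0],[0,0,0]]]'

```text
time_s: 8.45
tool_pos: [586.8, 224.8, 33.4]
ee_rot: [0.996, 0.087, 0.002, -0.0]
ft_force: [0.0, 0.5, -0.0]
opening: 87.0
finger_force: 0.0
```

Call:
play_rows --commands '[[-1,[-0.02,-0.04,-0.3],[0,0,0]],[-1,[0,0,-0.28],[0,0,0]],[-1,[0,0,0],[0,0,0]],[-1,[0,0,0],[0,0,0]],[-1,[0,0,0],[0,0,0]]]'

```text
time_s: 8.95
tool_pos: [583.8, 222.4, 1.4]
ee_rot: [0.996, 0.087, -0.001, 0.0]
ft_force: [-0.4, -0.1, -0.0]
opening: 87.1
finger_force: 0.0
```

Call:
play_rows --commands '[[1,[0,0,0],[0,0,0]],[1,[0,0,0],[0,0,0]],[1,[0,0,0],[0,0,0]],[1,[0,0,0],[0,0,0]],[1,[0,0,0],[0,0,0]]]' --newtons 25

```text
time_s: 9.45
tool_pos: [584.3, 222.3, 2.2]
ee_rot: [0.996, 0.087, -0.0, 0.0]
ft_force: [-0.2, -1.0, -0.2]
opening: 55.8
finger_force: 25.0
```

Call:
play_rows --commands '[[1,[-0.15,-0.03,0],[0,0,0]],[1,[-0.3,-0.05,0],[0,0,0]],[1,[-0.3,-0.05,0],[0,0,0]],[1,[-0.3,-0.05,0],[0,0,0]],[1,[-0.3,-0.05,0],[0,0,0]]]'

```text
time_s: 9.95
tool_pos: [515.8, 210.9, 2.2]
ee_rot: [0.996, 0.087, 0.0, 0.0]
ft_force: [0.4, 0.4, -1.2]
opening: 55.3
finger_force: 25.0
```

Call:
play_rows --commands '[[1,[-0.3,-0.05,0],[0,0,0]],[1,[-0.3,-0.05,0],[0,0,0]],[1,[-0.3,-0.06,0],[0,0,0]],[1,[-0.3,-0.06,0],[0,0,0]],[1,[-0.3,-0.05,0],[0,0,0]]]'

```text
time_s: 10.45
tool_pos: [440.7, 197.3, 2.3]
ee_rot: [0.996, 0.087, -0.0, 0.0]
ft_force: [1.3, -0.9, -1.1]
opening: 55.8
finger_force: 25.0
```

Call:
play_rows --commands '[[1,[-0.1,-0.2,0],[0,0,0]],[1,[-0.1,-0.4,0],[0,0,0]],[1,[-0.1,-0.4,0],[0,0,0]],[1,[-0.05,-0.4,0],[0,0,0]],[1,[0,-0.2,0],[0,0,0]]]'

```text
time_s: 10.95
tool_pos: [424.1, 115.6, 2.3]
ee_rot: [0.996, 0.086, -0.0, 0.0]
ft_force: [-0.2, -1.1, -0.2]
opening: 55.1
finger_force: 25.0
```

Call:
play_rows --commands '[[1,[0,0,0],[0,0,0]],[-1,[0,0,0],[0,0,0]],[-1,[0,0,0],[0,0,0]],[-1,[0,0,0],[0,0,0]],[-1,[0,0,0],[0,0,0]]]'

```text
time_s: 11.45
tool_pos: [424.4, 118.4, 2.2]
ee_rot: [0.996, 0.088, 0.0, -0.0]
ft_force: [0.0, 0.6, -1.3]
opening: 79.7
finger_force: 0.0
```

Call:
play_rows --commands '[[-1,[0,0,0.5],[0,0,0]],[-1,[0,0,1],[0,0,0]],[-1,[0,0,1],[0,0,0]],[-1,[0,0,1],[0,0,0]],[-1,[0,0,1],[0,0,0]]]'

```text
time_s: 11.95
tool_pos: [423.7, 118.0, 229.2]
ee_rot: [0.996, 0.088, 0.0, -0.0]
ft_force: [1.4, 0.0, 0.0]
opening: 86.7
finger_force: 0.0
```

Call:
play_rows --commands '[[-1,[0.5,0,0.4],[0,0,0]],[-1,[0.5,0,0.2],[0,0,0]],[-1,[0,0,0],[0,0,0]],[-1,[0,0,0],[0,0,0]],[-1,[0,0,0],[0,0,0]]]'

```text
time_s: 12.45
tool_pos: [472.9, 117.8, 256.2]
ee_rot: [0.996, 0.088, -0.001, 0.0]
ft_force: [-0.1, 0.4, -0.2]
opening: 87.2
finger_force: 0.0
```

```bash
python3 m3.py w5
cat > m4.py <<'E'
from h import *
import sys
f=dict(np.load(sys.argv[1]+'.npz')); P=cloud(f); v=np.mgrid[:384,:512][0]
cx,cy=float(sys.argv[2]),float(sys.argv[3])
k=(abs(P[...,2]-52)<4)&(np.hypot(P[...,0]-cx,P[...,1]-cy)<45)&(v<225); r=cv2.minAreaRect(P[k][:,:2].astype(np.float32)); print('knob top',k.sum(),r,np.median(P[k][:,2]))
# plate holes by ray on z=10
E
python3 m4.py w5 505 132
```

```text
[472.94302858 117.70688494 256.30403094] [ 9.96133377e-01  8.78466318e-02 -1.08568063e-03  2.93691806e-04]
cover 5900 ((506.3907470703125, 129.89767456054688), (188.366943359375, 55.42431640625), 9.415289878845215) 10.059505899985908
[[408.8999938964844, 141.8000030517578], [418.0, 87.19999694824219], [603.7999877929688, 118.0], [594.7999877929688, 172.60000610351562]]
knob top 665 ((506.2836608886719, 130.13186645507812), (43.944114685058594, 19.00078010559082), 10.241233825683594) 51.86511654905382
```

View pics/w5.png

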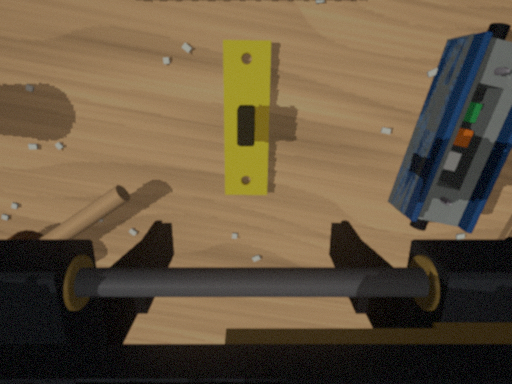

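The cover is fully clear on the open bench, with its knob at (246,126). Knob height is 51.9 mm and size 44x19 mm, as the text says. The box is at right.

Call:
play_rows --commands '[[-0.2,[0.6,0.2,-0.4],[0,0,0]],[-0.2,[0.1,0.06,-0.9],[0,0,0]],[-0.2,[0,0,-0.9],[0,0,0]],[-0.2,[0,0,-0.9],[0,0,0]],[-0.2,[0,0,-0.5],[0,0,0]]]'

```text
time_s: 13.0
tool_pos: [506.1, 129.8, 73.4]
ee_rot: [0.996, 0.088, -0.003, 0.001]
ft_force: [0.4, 0.2, 0.0]
opening: 56.3
finger_force: 0.0
```

Call:
play_rows --commands '[[-0.2,[0,0,-0.3],[0,0,0]],[-0.2,[0,0,0],[0,0,0]],[-0.2,[0,0,0],[0,0,0]],[-0.2,[0,0,0],[0,0,0]],[-0.2,[0,0,0],[0,0,0]]]'

```text
time_s: 13.5
tool_pos: [510.4, 130.9, 63.7]
ee_rot: [0.996, 0.087, 0.001, -0.0]
ft_force: [0.2, 0.1, -0.5]
opening: 52.1
finger_force: 0.0
```

Call:
play_rows --commands '[[-0.2,[-0.06,0.02,-0.4],[0,0,0]],[-0.2,[0,0,-0.4],[0,0,0]],[-0.2,[0,0,0],[0,0,0]],[-0.2,[0,0,0],[0,0,0]],[-0.2,[0,0,0],[0,0,0]]]'

```text
time_s: 14.0
tool_pos: [507.3, 132.0, 23.4]
ee_rot: [0.996, 0.087, 0.001, -0.0]
ft_force: [0.5, -0.3, 0.6]
opening: 51.9
finger_force: 0.0
```

Call:
play_rows --commands '[[1,[0,0,0],[0,0,0]],[1,[0,0,0],[0,0,0]],[1,[0,0,0],[0,0,0]],[1,[0,0,0],[0,0,0]],[1,[0,0,0],[0,0,0]]]' --newtons 40

```text
time_s: 14.5
tool_pos: [506.4, 131.4, 22.3]
ee_rot: [0.996, 0.087, 0.0, 0.0]
ft_force: [0.3, -0.9, 1.1]
opening: 20.1
finger_force: 0.6
```

Run:
```python
from h import *
s=ctrl.sense(); print(s['tool_pos'],s['opening'],s['ee_rot'])
```

```text
[506.39469785 131.39243672  22.27977691] 20.064569776954063 [9.96185818e-01 8.72569407e-02 4.27620835e-05 2.01905688e-04]
```

Call:
play_rows --commands '[[1,[0,0,0.2],[0,0,0]],[1,[0,0,0.5],[0,0,0]],[1,[0,0,0.8],[0,0,0]],[1,[0,0,0.8],[0,0,0]],[1,[0,0,0],[0,0,0]]]'

```text
time_s: 15.0
tool_pos: [509.7, 133.5, 142.8]
ee_rot: [0.996, 0.087, 0.005, -0.001]
ft_force: [2.1, 0.2, -1.3]
opening: 19.6
finger_force: 40.0
```

Call:
play_rows --commands '[[1,[0.1,-0.4,0.5],[0,0,-0.5]],[1,[0.1,-0.7,0.5],[0,0,-0.5]],[1,[0,-0.7,0.2],[0,0,-0.5]],[1,[0,-0.4,0],[0,0,-0.5]],[1,[0,0,0],[0,0,-0.4]]]'

```text
time_s: 15.5
tool_pos: [515.5, 17.6, 196.1]
ee_rot: [1.0, -0.021, -0.001, 0.001]
ft_force: [-0.2, 0.1, -2.1]
opening: 19.5
finger_force: 40.0
```

Call:
play_rows --commands '[[1,[0,0,0],[0,0,0]],[1,[0,0,0],[0,0,0]],[1,[0,0,0],[0,0,0]],[1,[0,0,0],[0,0,0]],[1,[0,0,0],[0,0,0]]]'

```text
time_s: 16.0
tool_pos: [516.2, 22.1, 197.0]
ee_rot: [1.0, -0.017, -0.0, -0.0]
ft_force: [0.2, -0.4, -2.3]
opening: 19.4
finger_force: 40.0
```

```bash
python3 m2.py w6
python3 - <<'E'
from h import *
s=ctrl.sense(); print(np.degrees(R.from_quat(s['ee_rot']).as_matrix()[:,0]))
def pins(f,n):
    P=cloud(f); X,Y,z=P[...,0],P[...,1],P[...,2]; S=cv2.cvtColor(f['pixels'],cv2.COLOR_BGR2HSV)[...,1]; v=np.mgrid[:384,:512][0]
    for x0 in (462,612):
        m=(abs(X-x0)<14)&(abs(Y+121)<14)&(z>56)&(z<72)&((v<225)|(n=='top'))
        if m.sum()>2: print(n,x0,m.sum(),P[m].mean(0).round(1),P[m].max(0).round(1),P[m].min(0).round(1))
for n in('w2','w3','w6'): pins(dict(np.load(n+'.npz')),n)
f=grab('top'); pins(f,'top'); np.savez('top1.npz',**f); pins(dict(np.load('top0.npz')),'top')
P=cloud(f); H,S,V=cv2.split(cv2.cvtColor(f['pixels'],cv2.COLOR_BGR2HSV)); X,Y,z=P[...,0],P[...,1],P[...,2]
m=(H>105)&(H<130)&(S>90)&(z>60)&(z<76)&(abs(Y+119)<55)&(abs(X-537)<130); print('top blue',m.sum(),cv2.minAreaRect(P[m][:,:2].astype(np.float32)))
m=(H>20)&(H<36)&(S>170)&(z>100)&(z<400)&(abs(Y-30)<100); print('top cover',m.sum(),cv2.minAreaRect(P[m][:,:2].astype(np.float32)) if m.sum()>5 else '', s['tool_pos'])
E
```

```text
[516.31288423  21.97223769 197.12464871]
off 0
blue 3930 [ 553.7 -122.3] [ 77.8 175.5] 87.5 67.5 x 465.0 643.0 y -164.0 -80.0
seat 9488 [ 550.1 -119.5] [ 72.  184.7] 87.6 50.0 x 458.0 644.0 y -159.0 -80.0
pin 105 [ 539.6 -121.8] [  5.9 152. ] 87.6 61.3 x 464.0 616.0 y -127.0 -116.0
[ 5.72629611e+01 -1.93896860e+00 -5.89758529e-03]
w2 462 55 [ 462.7 -119.3   62.5] [ 466.  -115.6   67.1] [ 458.3 -123.    56.1]
w3 462 41 [ 463.2 -119.6   62.1] [ 465.9 -115.9   67.1] [ 458.9 -123.4   57.2]
w3 612 54 [ 611.6 -125.4   62.6] [ 615.4 -121.9   67.5] [ 608.  -129.2   56.2]
w6 462 68 [ 463.6 -118.1   61.7] [ 466.4 -115.    66.6] [ 459.6 -122.9   56. ]
w6 612 91 [ 611.9 -124.1   61.8] [ 615.7 -121.8   66.5] [ 608.2 -127.2   56.2]
top 462 7 [ 462.9 -116.1   62.7] [ 465.8 -114.1   66.4] [ 460.2 -119.8   59.5]
top 612 6 [ 611.7 -122.8   63.5] [ 615.3 -121.1   66.4] [ 608.9 -124.1   58.6]
top 462 7 [ 462.9 -116.1   62.8] [ 465.9 -113.7   66.8] [ 460.2 -119.2   57.4]
top 612 8 [ 610.8 -120.4   62.7] [ 614.  -108.3   67.3] [ 604.6 -124.6   56.1]
top blue 220 ((536.1798095703125, -119.89898681640625), (75.02853393554688, 204.8809051513672), 88.33615112304688)
top cover 50 ((438.55255126953125, 48.971893310546875), (31.555343627929688, 9.791535377502441), 0.22719961404800415) [516.31288423  21.97223769 197.12464871]
```

View pics/w6.png

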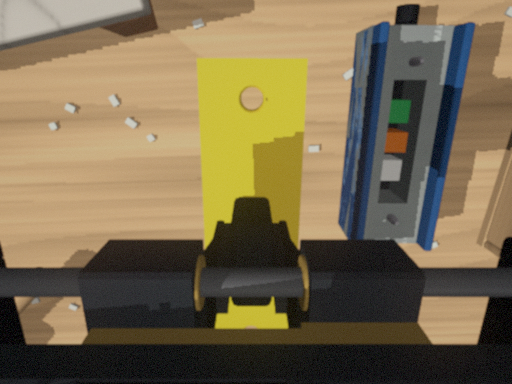

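The held cover's front hole is at (251,97). The box pins are at (415,61) and (391,219), so I can measure hole and pins in the same view.

```bash
cat > m5.py <<'E'
from h import *
import sys
f=dict(np.load(sys.argv[1]+'.npz')); s=ctrl.sense(); tp=s['tool_pos']; r=R.from_quat(s['ee_rot']).as_matrix()
P=cloud(f); H,S,V=cv2.split(cv2.cvtColor(f['pixels'],cv2.COLOR_BGR2HSV)); v,u=np.mgrid[:384,:512]
m=(H>20)&(H<36)&(S>170)&(V>60)&(v<190)&(P[...,2]>60); zt=np.median(P[m][:,2]); A=np.c_[P[m][:,:2],np.ones(m.sum())]; c=np.linalg.lstsq(A,P[m][:,2],rcond=None)[0]
print('top z',zt,'slopes deg',np.degrees(c[:2]),'tcp z-top',tp[2]-zt)
L=[];Rr=[]
for row in range(70,190,4):
    w=np.nonzero(m[row])[0]
    if len(w)>50: L.append(plane(f,w[0]-.5,row,zt)[:2]);Rr.append(plane(f,w[-1]+.5,row,zt)[:2])
L,Rr=np.array(L),np.array(Rr); a=[np.polyfit(q[:,0],q[:,1],1) for q in(L,Rr)]; k=(a[0]+a[1])/2
print('yaw edges',np.degrees(np.arctan([a[0][0],a[1][0]])),'tool yaw',np.degrees(np.arctan2(r[1,0],r[0,0])),'width',np.linalg.norm(L-Rr,axis=1).mean(),'centre y at tcp x',np.polyval(k,tp[0]),'tcp',tp)
x1,y1,x2,y2=[int(i) for i in sys.argv[2:6]]
hm=(~m)&(u>x1)&(u<x2)&(v>y1)&(v<y2); h=plane(f,u[hm].mean(),v[hm].mean(),zt-1); print('hole',hm.sum(),h,'rel tcp in tool',(r.T@(h-tp))[:2])
far=[plane(f,250,np.nonzero(m[:,240])[0].min()-.5,zt)]; print('far end',far, 'rel', (r.T@(far[0]-tp))[:2])
E
python3 m5.py w6 230 275 80 115
```

```text
top z 184.73453446047034 slopes deg [0.01000508 0.09351387] tcp z-top 12.416404401922932
yaw edges [-2.19212066 -2.1709579 ] tool yaw -1.9540137767411239 width 54.74019023712852 centre y at tcp x 22.230997601422207 tcp [516.30822323  21.87245384 197.15093886]
hole 0 [nan nan nan] rel tcp in tool [nan nan]
far end [array([610.62231271,  19.58279884, 184.73453446])] rel [94.33814388 -0.92734737]m5.py:14: RuntimeWarning: Mean of empty slice.
  hm=(~m)&(u>x1)&(u<x2)&(v>y1)&(v<y2); h=plane(f,u[hm].mean(),v[hm].mean(),zt-1); print('hole',hm.sum(),h,'rel tcp in tool',(r.T@(h-tp))[:2])
  ret = ret.dtype.type(ret / rcount)
```

Call:
play_rows --commands '[[1,[0.1,-0.4,-0.1],[0,0,0]],[1,[0.1,-0.7,-0.3],[0,0,-0.06]],[1,[0.1,-0.7,-0.3],[0,0,0]],[1,[0.1,-0.6,-0.3],[0,0,0]],[1,[0.03,-0.45,-0.3],[0,0,0]]]'

```text
time_s: 16.6
tool_pos: [538.2, -123.4, 131.5]
ee_rot: [1.0, -0.021, 0.0, 0.0]
ft_force: [-0.3, -0.1, -2.7]
opening: 19.5
finger_force: 40.0
```

Call:
play_rows --commands '[[1,[0,0,-0.3],[0,0,0]],[1,[0,0,-0.3],[0,0,0]],[1,[0,0,0],[0,0,0]],[1,[0,0,0],[0,0,0]],[1,[0,0,0],[0,0,0]]]'

```text
time_s: 17.1
tool_pos: [538.6, -119.7, 103.0]
ee_rot: [1.0, -0.019, 0.001, -0.0]
ft_force: [0.1, 0.1, -2.3]
opening: 19.7
finger_force: 40.0
```

```bash
python3 m2.py w7 >/dev/null; python3 m5.py w7 236 82 266 112;  python3 m5.py w6 236 82 266 112|grep hole
```

```text
top z 90.80925306929025 slopes deg [0.11805801 0.06626843] tcp z-top 12.318606877409607
yaw edges [-2.42135056 -2.50927603] tool yaw -2.1968537403348574 width 55.352040411329966 centre y at tcp x -119.87222902246634 tcp [ 538.59012832 -120.03925469  103.12785995]
hole 454 [ 613.71710753 -122.48604221   89.80925307] rel tcp in tool [75.14089452 -0.43748767]
far end [array([ 633.00841105, -122.61085592,   90.80925307])] rel [94.42461315 -1.05206885]
hole 454 [591.41086163  19.46444574 183.73453446] rel tcp in tool [  47.58272319 -141.41014863]
```

View pics/w7.png

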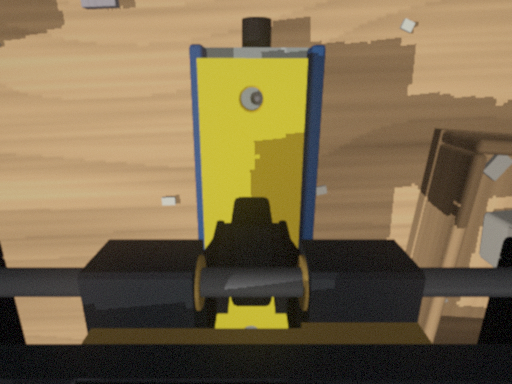

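The pin tip shows through the hole at about (256,98), against a hole centre of (251,97). The plate sits between the cheeks.

```bash
cat > m6.py <<'E'
from h import *
import sys
n=sys.argv[1]; f=dict(np.load(n+'.npz')); P=cloud(f)
w=P[85:112,236:268]; k=(w[...,2]<70)&(w[...,2]>52); print('pin pts',k.sum(),w[k].mean(0),w[k].min(0),w[k].max(0)); t=k&(w[...,2]>63); print('tip',t.sum(),w[t].mean(0))
g=cv2.cvtColor(f['pixels'],cv2.COLOR_BGR2GRAY)[84:112:2,236:268:2]; print(g)
for uv in((256,98),): print(plane(f,*uv,66))
X,Y,z=P[...,0],P[...,1],P[...,2]; H,S,V=cv2.split(cv2.cvtColor(f['pixels'],cv2.COLOR_BGR2HSV)); v=np.mgrid[:384,:512][0]
m=(H>100)&(H<130)&(S>80)&(z>64)&(z<72)&(v<230)&(v>50)&(abs(Y+121)<50); l=P[m&(Y>-121)];r=P[m&(Y<-121)]
for q in(l,r): a=np.polyfit(q[:,0]-537.4,q[:,1],1); print('cheek',len(q),a[1],np.degrees(np.arctan(a[0])))
E
python3 m6.py w7
```

```text
pin pts 134 [ 612.37380859 -125.68349275   63.00977827] [ 608.15864    -129.08950195   57.73268762] [ 615.9834366  -122.23162465   66.780324  ]
tip 65 [ 612.28274096 -125.76174886   64.85453593]
[[178 181 180 179 181 180 178 176 176 177 180 179 179 178 180 178]
 [181 183 178 178 176 163 160 156 157 161 169 174 179 179 178 181]
 [178 179 181 174 151 145 148 148 147 149 156 166 176 179 180 180]
 [181 178 176 149 143 147 146 145 145 144 142 129 164 177 179 181]
 [178 179 153 140 147 148 148 146 130 110  98  92 121 169 181 178]
 [179 175 136 142 149 148 149 136  91  88  95  87  98 152 178 180]
 [180 168 127 144 147 145 147 124  81  93 105 106  92 133 178 179]
 [179 165 127 146 147 146 149 118  72 101 123 115  99 119 175 180]
 [178 165 123 143 145 147 147 127  75  86 116 108  93 129 174 180]
 [181 172 125 136 145 146 147 140  96  74  85  91  93 140 176 180]
 [178 177 142 123 143 146 145 149 137 119 102 101 108 160 178 178]
 [180 181 162 126 127 144 145 145 147 146 143 133 148 175 178 179]
 [181 178 178 160 132 123 136 142 143 136 128 148 170 178 178 180]
 [181 181 181 179 163 142 129 128 128 137 152 167 177 179 179 180]]
[ 612.66037646 -125.28920903   66.        ]
cheek 790 -85.56066597991568 -2.741905960219558
cheek 1876 -156.9546445770479 -2.5656868759483635
```

Call:
play_rows --commands '[[1,[-0.03,-0.055,0],[0,0,0]],[1,[0,0,-0.04],[0,0,0.03]],[1,[0,0,0],[0,0,0]],[1,[0,0,0],[0,0,0]],[1,[0,0,0],[0,0,0]]]'

```text
time_s: 17.65
tool_pos: [536.4, -123.7, 100.3]
ee_rot: [1.0, -0.019, 0.0, 0.0]
ft_force: [-0.2, 0.6, -1.7]
opening: 19.8
finger_force: 40.0
```

```bash
python3 m2.py w8 >/dev/null; python3 m5.py w8 236 82 266 112;  python3 m6.py w8
```

```text
top z 87.97924939922409 slopes deg [0.00182457 0.05969455] tcp z-top 12.247868571365714
yaw edges [-2.36038158 -2.17161349] tool yaw -2.136184136336985 width 55.22489081337802 centre y at tcp x -123.5980349491358 tcp [ 536.34543212 -123.61956779  100.22711797]
hole 454 [ 611.53618785 -126.42131557   86.9792494 ] rel tcp in tool [ 7.52423613e+01 -3.09343357e-03]
far end [array([ 630.2811747 , -126.53112323,   87.9792494 ])] rel [93.97845782 -0.59206485]
pin pts 143 [ 612.24466814 -125.79260585   62.97437851] [ 606.89982372 -129.39275095   52.01383104] [ 616.10294536 -122.0447001    67.44217458]
tip 66 [ 612.23360579 -125.70015021   64.97012646]
[[180 181 181 181 181 180 182 179 175 177 179 183 181 181 178 180]
 [180 181 180 181 176 167 157 157 158 164 168 175 179 180 181 181]
 [180 182 180 175 154 139 122 116 124 133 141 164 175 180 180 181]
 [180 181 175 150 136 102  89  88  87  91 101 127 164 176 178 181]
 [180 179 154 139 115  90  93 100 102  94 100 104 126 170 180 181]
 [179 178 139 145  93  81 109 119 113  94  96 102 107 152 178 179]
 [179 169 131 145 103  74 107 121 107  92  98 106 106 136 176 168]
 [182 167 130 143 120  81  82  95  91  96 121 107 104 131 174 144]
 [181 165 127 143 148 121  94  91 101 128 125 103 106 130 175 164]
 [183 171 129 136 146 145 143 140 115 110 105 107 106 143 179 181]
 [180 178 141 121 147 149 148 144 112 106 105 106 119 164 178 180]
 [180 181 163 131 126 145 149 147 124 107 104 111 149 174 181 181]
 [181 179 183 161 129 122 136 143 132 103 108 141 173 179 181 179]
 [179 181 183 180 165 141 132 128 128 133 154 171 179 181 181 179]]
[ 610.49241151 -129.20599113   66.        ]
cheek 1872 -87.75926281760584 -2.3131992696336976
cheek 1412 -158.07815005172682 -2.219065039517998
```

Call:
play_rows --commands '[[1,[0.014,0.014,0],[0,0,0]],[1,[0,0,-0.08],[0,0,0]],[1,[0,0,-0.08],[0,0,0]],[1,[0,0,0],[0,0,0]],[1,[0,0,0],[0,0,0]]]'

```text
time_s: 18.2
tool_pos: [536.9, -122.9, 91.9]
ee_rot: [1.0, -0.019, -0.0, -0.0]
ft_force: [0.6, 0.7, -1.0]
opening: 19.5
finger_force: 40.0
```

```bash
python3 m2.py w9 >/dev/null; python3 m5.py w9 236 82 266 112|grep -v far;  python3 m6.py w9|grep -v '\[\[\| \['; python3 -c "
from h import *;s=ctrl.sense();print(s['ft_force'],s['wrist_torque'])"
```

```text
top z 79.5637192190134 slopes deg [-0.00108731  0.08494735] tcp z-top 12.529829670949724
yaw edges [-2.36525101 -2.50825953] tool yaw -2.133346051376982 width 55.69308634811692 centre y at tcp x -122.92985087042139 tcp [ 537.02097618 -122.92473371   92.09354889]
hole 431 [ 611.95124505 -125.81872632   78.56371922] rel tcp in tool [74.98771632  0.10296413]
[ 611.32241422 -128.36900485   66.        ]
cheek 1971 -87.8341918038206 -2.2546176314992015
cheek 1976 -157.13619389222043 -2.4638624289943096
[ 0.53835958  0.46775528 -1.56152687] [0.03014291 0.00405041 0.00175819]
```

Call:
play_rows --commands '[[1,[0,0,-0.08],[0,0,0]],[1,[0,0,-0.08],[0,0,0]],[1,[0,0,-0.06],[0,0,0]],[1,[0,0,0],[0,0,0]],[1,[0,0,0],[0,0,0]]]'

```text
time_s: 18.75
tool_pos: [537.0, -122.9, 81.0]
ee_rot: [1.0, -0.019, -0.0, -0.0]
ft_force: [-0.6, -0.6, -1.1]
opening: 20.0
finger_force: 40.0
```

Through the tips (underside about 58.6 mm) with no contact force. 8.7 mm remain.

Call:
play_rows --commands '[[1,[0,0,-0.07],[0,0,0]],[1,[0,0,-0.07],[0,0,0]],[1,[0,0,-0.03],[0,0,0]],[1,[0,0,0],[0,0,0]],[1,[0,0,0],[0,0,0]]]'

```text
time_s: 19.25
tool_pos: [537.1, -123.0, 72.7]
ee_rot: [1.0, -0.019, 0.0, 0.0]
ft_force: [0.2, -0.1, -2.3]
opening: 19.8
finger_force: 40.0
```

Call:
play_rows --commands '[[1,[0,0,-0.02],[0,0,0]],[1,[0,0,0],[0,0,0]],[0.2,[0,0,0],[0,0,0]],[0.2,[0,0,0],[0,0,0]],[0.2,[0,0,0],[0,0,0]]]'

```text
time_s: 19.75
tool_pos: [537.2, -123.0, 71.7]
ee_rot: [1.0, -0.019, 0.0, 0.0]
ft_force: [-0.3, 0.2, 0.1]
opening: 32.9
finger_force: 0.0
```

Call:
play_rows --commands '[[0.2,[0,0,0.2],[0,0,0]],[0.2,[0,0,0.8],[0,0,0]],[0.2,[0,0,1],[0,0,0]],[0.2,[-0.6,0,0.8],[0,0,0]],[0.2,[-0.6,0,0.8],[0,0,0]]]'

```text
time_s: 20.25
tool_pos: [476.8, -122.5, 254.0]
ee_rot: [1.0, -0.018, 0.001, -0.0]
ft_force: [0.4, -1.1, 1.0]
opening: 35.0
finger_force: 0.0
```

Call:
play_rows --commands '[[0.2,[0,0,0],[0,0,0]],[0.2,[0,0,0],[0,0,0]],[0.2,[0,0,0],[0,0,0]],[0.2,[0,0,0],[0,0,0]],[0.2,[0,0,0],[0,0,0]]]'

```text
time_s: 20.75
tool_pos: [476.9, -122.7, 250.4]
ee_rot: [1.0, -0.018, -0.001, -0.001]
ft_force: [-0.1, -0.3, 0.2]
opening: 34.8
finger_force: 0.0
```

Run:
```python
from h import *
s=ctrl.sense(); print(s['tool_pos'],s['opening'])
f=grab('wrist'); cv2.imwrite('pics/w10.png',f['pixels']); P=cloud(f); H,S,V=cv2.split(cv2.cvtColor(f['pixels'],cv2.COLOR_BGR2HSV)); v=np.mgrid[:384,:512][0]
m=(H>20)&(H<36)&(S>170)&(V>50)&(v<225)&(P[...,2]>40)&(P[...,2]<120); q=P[m]
A=np.c_[q[:,:2]-[537,-122],np.ones(len(q))]; c=np.linalg.lstsq(A,q[:,2],rcond=None)[0]; print(m.sum(),'top z',c[2],'slope deg',np.degrees(c[:2]),cv2.minAreaRect(q[:,:2].astype(np.float32)))
t=grab('top'); P=cloud(t); m=(abs(P[...,0]-483)<60)&(abs(P[...,1]+337)<60)&(P[...,2]>25)&(P[...,2]<70); print('crate',m.sum(),np.median(P[m],0))
```

```text
[ 476.94686524 -122.70577995  250.43874954] 34.83001096768683
8245 top z 60.560033390918996 slope deg [-0.05992279 -0.37550039] ((537.3253784179688, -122.7607421875), (54.68754959106445, 188.2958221435547), 87.6668930053711)
crate 175 [ 490.51047563 -336.92682215   56.03859101]
```

View pics/w10.png

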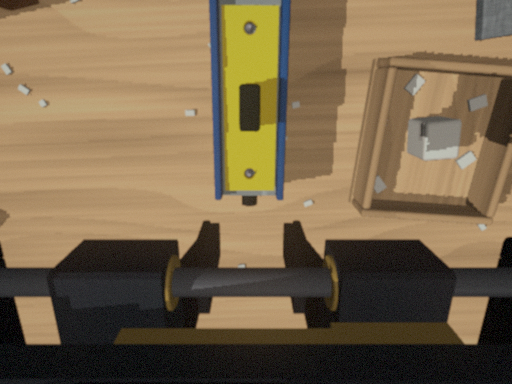

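The cover is seated: pins show through both holes at (249,28) and (249,174), and the offcut is in the crate at (433,138). Before handing in, I'll check that the plate lies flat.

Run:
```python
from h import *
f=grab('wrist'); P=cloud(f); H,S,V=cv2.split(cv2.cvtColor(f['pixels'],cv2.COLOR_BGR2HSV)); v,u=np.mgrid[:384,:512]
m=cv2.erode(((H>20)&(H<36)&(S>170)&(V>50)&(v<190)).astype(np.uint8),np.ones((5,5)))>0
for n,k in(('L',u<238),('R',u>262),('far',v<45),('near',(v>155))): print(n,np.percentile(P[m&k][:,2],[10,50,90]).round(2))
```

```text
L [nan nan nan]
R [nan nan nan]
far [nan nan nan]
near [nan nan nan]
```

Run:
```python
from h import *
f=grab('wrist'); P=cloud(f); H,S,V=cv2.split(cv2.cvtColor(f['pixels'],cv2.COLOR_BGR2HSV)); v,u=np.mgrid[:384,:512]
m=cv2.erode(((H>20)&(H<36)&(S>170)&(V>50)&(v<190)).astype(np.uint8),np.ones((5,5)))>0
for n,k in(('L',u<238),('R',u>262),('far',v<45),('near',(v>155))): print(n,np.nanpercentile(P[m&k][:,2],[10,50,90]).round(2))
```

```text
L [59.12 60.09 61.02]
R [59.03 60.04 61.07]
far [59.03 60.09 61.1 ]
near [59.14 60.03 61.04]
```

The plate's top is at 60.0–60.1 mm at both sides and both ends, so it lies flat and fully home.

```bash
python3 -c "
from rig import ctrl
print(ctrl.finish_job())"
```

```text
the job is handed in; nothing more can be done
None
```

The job is handed in at about 21 s of the 67 s: the offcut is in the crate, and the cover was drawn out, released on the open bench, then seated flat on the switch box with both pins through its holes; the verdict was not shown.

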